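# Show a repaired power bank to the bench microscope, then tip it down the outfeed chute

### The job

Pick up the standing power bank and, keeping it upright in the grip, show the yellow dots on its sides to the microscope one after another, first the white front, then the blue port edge, then the orange back, each one square to the lens with its dot at the focus and held still there for a good half second. Then stand it on the ledge of the chute with its orange back towards the ramp, let go, and push it over so that it tips down the ramp and comes to rest lying on its back against the stop, white front up. Do not grip it while it is tipping, do not bump the microscope, and leave the bottle, spool and jar as they are.

Things in the scene. Friction and masses are not known exactly. Their poses are not given: they have to be found in the camera images.
- bank_center (a point): Centre of the power bank, a block 62 (x) by 24 (y) by 110 mm tall (z), 0.15 to 0.3 kg, standing at the start on its 62 x 24 mm foot, 55 mm below this point. Own axes: +x out of the blue port edge, +y out of the white front (four green lights), -y out of the orange back, z up. The -x edge is plain black. Grip only its top 45 mm, across thickness or width: that leaves the dots free.
- front_dot (a point): Centre of the yellow dot (12 mm across) on the white front: 12 mm from the bank's centre in its +y and 13 mm below it.
- port_dot (a point): Centre of the yellow dot on the blue port edge: 31 mm from the bank's centre in its +x and 13 mm below it.
- back_dot (a point): Centre of the yellow dot on the orange back: 12 mm from the bank's centre in its -y and 13 mm below it.
- scope: Fixed microscope lying level on a blue base plate (240 x 110 x 8 mm, x = -50 to +190 mm). Origin on the table straight below the focus; a white cross on the plate marks it. Own x is the optical axis, from the focus into the lens: the lens looks along -x, roughly towards the robot (yaw within 0.3 rad). A clamp with two knobs reaches to y = +-41 mm and a column to 160 mm height, both at x = 140 mm.
- focus (a point): The microscope's focus: on the optical axis, 40 mm in front of the lens, 100 mm above the table. A side is shown when its dot is here (within 10 mm) and its face looks straight at the lens. The barrel is 32 mm thick for 50 mm behind the lens front, then 48 mm thick for 75 mm.
- chute: Fixed outfeed chute. Origin on the table below the centre of its ledge. Own +x points down the ramp, roughly away from the robot (yaw within 0.25 rad). From the ledge's lip at x = +35 mm the ramp falls at 42 degrees for 130 mm, between side cheeks 84 mm apart and 18 mm high, to a yellow stop 22 mm high square to the ramp.
- ledge (a point): Centre of the ledge's flat black top, 70 mm along the chute's x by 90 mm along y, without walls, 100 mm above the table; the lip is 35 mm from here. A bank standing with its foot's centre 20 to 25 mm behind the lip falls onto the ramp when its top is pushed 30 mm or more towards the ramp, and slides to the stop by itself.
- chute_rest (a point): Where the bank's centre ends when it lies on its back on the ramp, against the stop and midway between the cheeks: 12 mm off the ramp's surface.
- cleaner: Small loose plastic bottle with a blue cap, 38 mm across, 95 mm tall; origin at the centre of its underside. Leave it alone.
- spool: Loose blue solder spool, 52 mm across, 36 mm tall; origin at the centre of its underside. Leave it alone.
- screwjar: Loose glass jar with a red lid, 44 mm across, 45 mm tall; origin at the centre of its underside. Leave it alone.
Things that resemble listed ones, but are neither listed nor needed, are in the scene too. What is meant by the part that bears bank_center is not purple, and is the smaller of those in its own colour. Leave any pink look-alike of the chute alone.

How it is judged:
On the way, in this order (a step that is already met when the one before it is completed fails the run):
1. the front is shown: its dot within 10 mm of the focus, facing the lens within 10 degrees, bank upright within 10 degrees and still, for 0.4 s (distance between front_dot and focus below 0.01 m and angle between the y axis of bank_center and the x axis of scope, either way round below 0.17 rad and x of bank_center in the frame of scope below 0 m and angle between bank_center's own z axis and vertical below 0.17 rad and linear speed of bank below 0.03 m/s), for 0.4 s.
2. then the port edge is shown in the same way for 0.4 s (distance between port_dot and focus below 0.01 m and angle between the x axis of bank_center and the x axis of scope, either way round below 0.17 rad and x of bank_center in the frame of scope below 0 m and angle between bank_center's own z axis and vertical below 0.17 rad and linear speed of bank below 0.03 m/s), for 0.4 s.
3. then the back is shown in the same way for 0.4 s (distance between back_dot and focus below 0.01 m and angle between the y axis of bank_center and the x axis of scope, either way round below 0.17 rad and x of bank_center in the frame of scope below 0 m and angle between bank_center's own z axis and vertical below 0.17 rad and linear speed of bank below 0.03 m/s), for 0.4 s.
4. then the bank stands on the ledge, upright, a broad face towards the ramp, let go and still for 0.2 s (x of bank_center in the frame of chute between -0.035 and 0.035 m and y of bank_center in the frame of chute between -0.035 and 0.035 m and z of bank_center in the frame of chute between 0.145 and 0.162 m and angle between bank_center's own z axis and vertical below 0.1 rad and angle between the y axis of bank_center and the x axis of chute, either way round below 0.35 rad and contact force between bank and the fingers below 0.2 N and linear speed of bank below 0.02 m/s), for 0.2 s.
At the end, for the whole second after the job is handed in: The power bank lies still on its back on the ramp against the stop, white front up (centre within 18 mm of its resting point, the front's slope within 8 degrees of the ramp's); bottle, spool and jar stand within 20 mm of where they were (distance between bank_center and chute_rest below 0.018 m and angle between bank_center's own y axis and vertical between 0.58 and 0.88 rad and linear speed of bank below 0.02 m/s and distance of each of cleaner, spool, screwjar from where it was at the start of the episode below 0.02 m and angle between each of cleaner, spool, screwjar's own z axis and vertical below 0.15 rad); the robot touches nothing.
It fails at once if the bank is gripped (more than 12 N) while tilted beyond 35 degrees (angle between bank_center's own z axis and vertical above 0.61 rad and contact force between bank and the fingers above 12 N).
It fails at once if the microscope is bumped (more than 3 N) (contact force between scope and bank above 3 N or contact force between scope and the fingers above 3 N or contact force between scope and the arm above 3 N).
It fails at once if the cleaner bottle is pushed more than 20 mm or tipped over (distance of cleaner from where it was at the start of the episode above 0.02 m or angle between cleaner's own z axis and vertical above 0.3 rad).
It fails at once if the solder spool is pushed more than 20 mm or tipped over (distance of spool from where it was at the start of the episode above 0.02 m or angle between spool's own z axis and vertical above 0.3 rad).
It fails at once if the screw jar is pushed more than 20 mm or tipped over (distance of screwjar from where it was at the start of the episode above 0.02 m or angle between screwjar's own z axis and vertical above 0.3 rad).
It also fails if it takes over 72 s, if anything falls off the work surface, if the arm or the gripper's body presses on something with over 40 N, if the wrist force passes 120 N, or if a joint passes its speed limit or range.

### The arm

A 7-joint arm with a two-finger parallel gripper is mounted at the origin on the work surface. World frame = base frame: x ahead of the robot, y to its left, z up, the work surface at z = 0. Lengths are in m, angles in rad, forces in N, time in s.
With the tool pointing down it reaches from about 0.35 to 0.9 m from the base axis. Payload 8.1 kg.
Tool frame: the origin (TCP) lies on the centre line of the jaws, within the pads' length; the fingertips stand arm.tips_ahead ahead of it and the grasp point (between the pads) lies 8 mm behind it (arm.tips_ahead is the distance from the TCP to the fingertips, in m); z points along the fingers, y is the direction in which the jaws open and shut (so a half turn about z gives the same grasp; the last joint's range is limited). The gripper opens to 92 mm and grips with 3 to 60 N. Pads are 19 mm wide; open, the fingers measure 130 mm over their backs; the gripper's body (75 mm by 190 mm) begins 47 mm behind the grasp point.
Start: joints at [1.025, 0.434, 0.025, 1.573, -0.012, 1.134, -0.075], TCP at [0.268, -0.565, 0.238] pointing down, gripper open.
Joint ranges: [-2.62, 2.62], [-0.44, 2.09], [-1.27, 1.32], [0.08, 2.57], [-1.32, 4.46], [0.12, 2], [-2.74, 2.74]. Speed limits (rad/s): [2.22, 2.22, 3.01, 3.01, 3.14, 3.14, 3.14].

### API

Orientations are given as a rotation vector (axis times angle).
In Python, from cell import arm gives the robot as it stands. The module is installed in compiled form; this text tells all that it offers.
- The arm moves only by the tool jog_arm, never from a script. Its argument "moves" is a list of rows, each an object with "twist": the turn, a rotation vector about the tool's x, y, z in units of 10 degrees (1.0 is 10 degrees), a list of three; "xyz": the shift along the tool's x, y, z in units of 60 mm (1.0 is 60 mm), a list of three; "grip": the closure, from -1 (fully open) to 1 (shut). A call has 1 to 5 rows; each row is the pose to reach, as a shift and turn from the pose commanded when the call began, along the tool's axes at that moment; what a row does not reach only later rows make up. A row lasts 1/8 s, in which the tool goes at most 62.5 mm and 10.7 degrees, less where a joint would pass 70% of its speed; a pose out of reach is approached as far as the arm can. A call with a gripper value outside its range is refused whole. The fingers move at their own pace and stop on an object; "force" is the grip in N (left out, the last holds). Time passes only in rows, so rows that repeat a pose let the fingers close. It gives the time, the measured TCP pose, the force and the opening at its end, in the units of the state.
- arm.observe(): the state, without advancing time (a new reading comes with each control period).
- arm.get_image(name): name is "scene" or "side" or "wrist"; returns the picture (480x640x3 uint8, blue, green, red); there is no depth.
- arm.camera_params(name): a dict with "mtx" (3x3 intrinsics, pixels), "T" (4x4, takes a point from camera to world coordinates); the wrist camera has in their place "T_tool_cam" (4x4, takes a point from camera to tool coordinates, whose origin is the TCP and whose axes are the flange's). Camera axes: x right, y down, z forward; pixel columns grow to the right and rows downward; lengths in m; the calibration is good to about 2 mm. A picture is of the moment at which its call begins: read the wrist's pose just before it. camera_params takes no time and is no camera call.
- arm.sign_off(): hands the job in, once; it reports no verdict.
The state is a dict: "clock": time; "joints": joint angles; "dq": joint speeds; "joint_efforts": joint torques, N m; "position": TCP position; "ee_rot": TCP orientation; "force": force on the tool from outside, world axes, zero at the start; "ft_torque": the same for the moment, N m; "width": opening from 0.0 (shut) to 1.0 (fully open).
Only numpy, scipy, OpenCV 4.12 (cv2) and the standard library are available. Lean on these libraries where they do the work, as an engineer would, in place of code of your own. Each camera call takes 0.05 s, during which the arm holds its last target. There are 200 camera calls.

## Working session

There is one attempt and no reset: what is moved stays moved. The work goes in short steps, Python scripts to look and compute and a tool call to move; the robot and the scene stay as the last step left them, time stands still between calls to the robot, and variables do not carry over. Pictures are saved under pics/ and viewed, about 8 in all and at most 12, crops included, and the job is handed in when it is done.

Besides the shell and the picture viewer there is one more tool, called as name([rows], argument=value, ...), one row to a line, values as JSON. jog_arm: Moves the arm, as the interface text tells. Its arguments: {"type":"object","properties":{"moves":{"type":"array","items":{"type":"object","properties":{"twist":{"type":"array","items":{"type":"number"}},"xyz":{"type":"array","items":{"type":"number"}},"grip":{"type":"number"}}}},"force":{"type":"number"}},"required":["moves"]}

```bash
mkdir -p pics; python3 - <<'E'
from cell import arm
import cv2,numpy as np
np.set_printoptions(precision=4,suppress=True)
s=arm.observe();print(s);print(arm.tips_ahead)
for n in ["scene","side","wrist"]:
    im=arm.get_image(n);cv2.imwrite(f"pics/{n}0.png",im);p=arm.camera_params(n)
    for k in p: print(n,k,np.array(p[k]))
E
```

```text
{'clock': 0.0, 'joints': array([ 1.0254,  0.4352,  0.0249,  1.5741, -0.0116,  1.134 , -0.0751]), 'dq': array([-0.0003,  0.0007,  0.0008,  0.0015,  0.0007, -0.0001, -0.001 ]), 'joint_efforts': array([ -0.0002, -66.7855,   0.9849, -31.4471,  -0.0606,   0.0429,
         0.0002]), 'position': array([ 0.2676, -0.5643,  0.2369]), 'ee_rot': array([-3.0634, -0.6896,  0.0008]), 'force': array([ 0.5382, -0.521 , -0.9246]), 'ft_torque': array([-0.0371,  0.0269,  0.0056]), 'width': 1.0000661887660345}
0.011
scene mtx [[540.5418   0.     317.9339]
 [  0.     540.5418 240.2462]
 [  0.       0.       1.    ]]
scene T [[ 0.716   0.3482 -0.6051  1.1025]
 [ 0.6978 -0.385   0.6041 -0.6398]
 [-0.0226 -0.8547 -0.5186  0.6584]
 [ 0.      0.      0.      1.    ]]
side mtx [[529.7676   0.     318.5388]
 [  0.     529.7676 238.768 ]
 [  0.       0.       1.    ]]
side T [[-0.9991 -0.0271  0.0324  0.4197]
 [-0.0418  0.7414 -0.6698  0.7107]
 [-0.0059 -0.6705 -0.7419  0.8778]
 [ 0.      0.      0.      1.    ]]
wrist mtx [[408.2556   0.     313.0876]
 [  0.     408.2556 231.8749]
 [  0.       0.       1.    ]]
wrist T_tool_cam [[ 0.0005 -0.9619 -0.2734  0.0733]
 [ 1.      0.0005 -0.      0.0004]
 [ 0.0002 -0.2734  0.9619 -0.1471]
 [ 0.      0.      0.      1.    ]]
```

View pics/scene0.png

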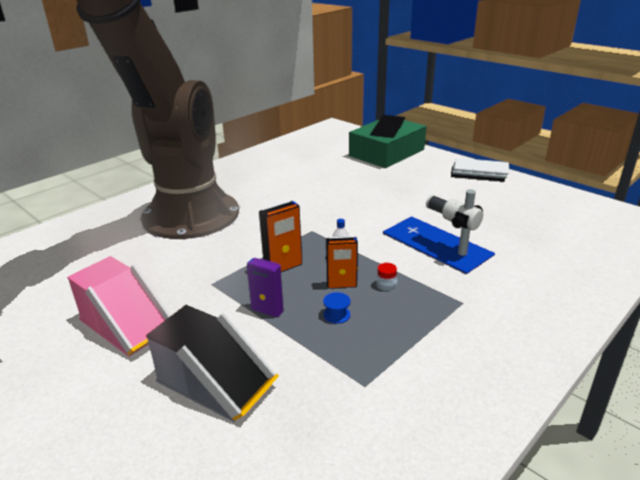

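View pics/side0.png

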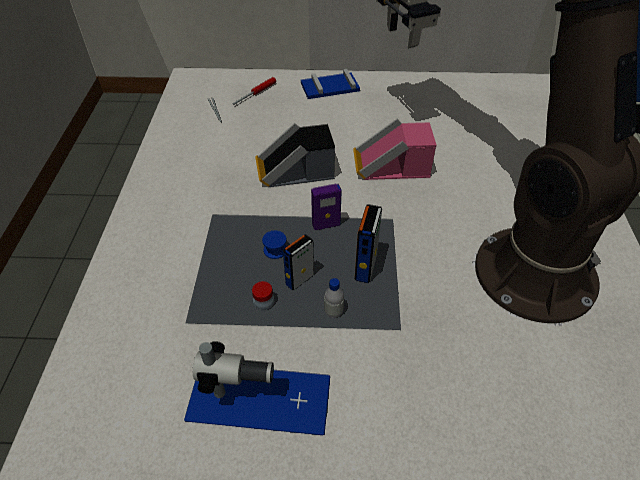

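Scene view: the real bank is the small orange one at (342,263). Its white front faces the side camera, where it sits at (299,263). The black chute is at (212,360), and the scope plate's cross is at (413,231) in scene and (298,401) in side. I'll enlarge the key areas next.

```bash
python3 - <<'E'
import cv2,numpy as np
s=cv2.imread('pics/side0.png');c=cv2.imread('pics/scene0.png')
def crop(im,x,y,w,h,k): return cv2.resize(im[y:y+h,x:x+w],(w*k,h*k),interpolation=cv2.INTER_CUBIC)
a=crop(s,245,225,100,75,4);b=crop(c,300,210,100,75,4)
d=crop(s,250,115,100,75,4);e=crop(c,140,300,150,125,1);e=cv2.resize(c[300:420,140:300],(400,300),interpolation=cv2.INTER_CUBIC)
cv2.imwrite('pics/comp1.png',np.vstack([np.hstack([a,b]),np.hstack([d,e])]))
E
```

```text
(no output)
```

View pics/comp1.png

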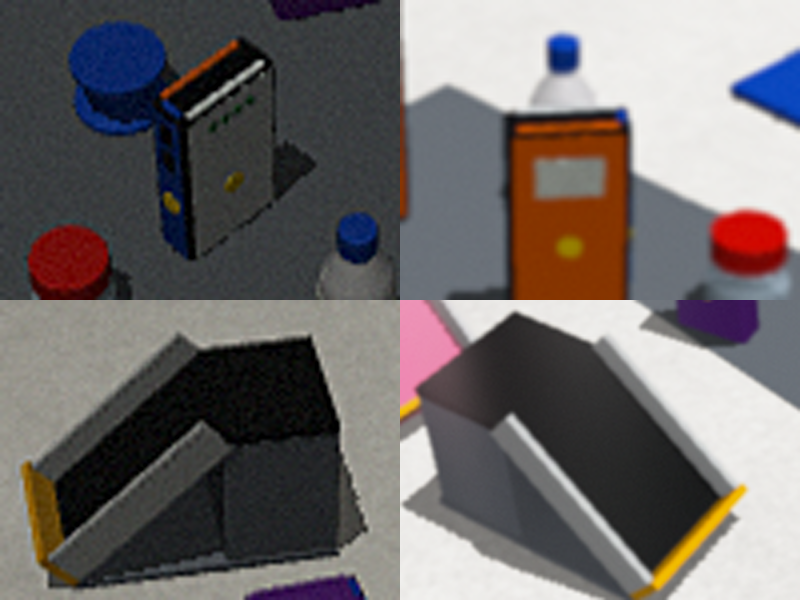

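Composite readings:
- **Side view:** the front dot is at about (303.2,270.2) and the port dot at about (287.7,275.7). Four green lights are on the white face.
- **Scene view:** the back dot is at about (342.2,271.7).
- **Both views:** the chute ledge corners are readable.

Next I turn these into positions.

```bash
cat > h.py <<'E'
import cv2,numpy as np
from scipy.spatial.transform import Rotation as R
from cell import arm
np.set_printoptions(precision=4,suppress=True)
def cast(n,uv,z,T=None):
    p=arm.camera_params(n); T=np.array(p["T"]) if T is None else T
    uv=np.atleast_2d(np.asarray(uv,float))
    d=np.c_[uv,np.ones(len(uv))]@np.linalg.inv(p["mtx"]).T@T[:3,:3].T
    return T[:3,3]+d*((z-T[2,3])/d[:,2])[:,None]
def wristT(s): 
    T=np.eye(4);T[:3,:3]=R.from_rotvec(s["ee_rot"]).as_matrix();T[:3,3]=s["position"]
    return T@arm.camera_params("wrist")["T_tool_cam"]
E
python3 - <<'E'
from h import *
q=lambda X,Y,x0,y0,k,ox,oy:(x0+(X-ox)/k-.4,y0+(Y-oy)/k-.4)
A=lambda *P:[q(X,Y,245,225,4,0,0) for X,Y in P]
B=lambda *P:[q(X,Y,300,210,4,400,0) for X,Y in P]
D=lambda *P:[q(X,Y,250,115,4,0,300) for X,Y in P]
E=lambda *P:[q(X,Y,140,300,2.5,400,300) for X,Y in P]
print('front,port dot side',cast('side',A((233,181),(171,203)),.042))
print('back dot scene',cast('scene',B((569,247)),.042))
print('top corners side BL,BR,FR',cast('side',A((160,97),(245,40),(272,65),(190,120)),.11))
print('top scene',cast('scene',B((510,133),(627,133)),.11))
print('ledge side: backfar,backnear,lipnear,lipfar',cast('side',D((310,338),(338,432),(225,443),(203,350)),.1))
print('ledge scene: ',cast('scene',E((417,388),(515,313),(605,347),(497,425)),.1))
for n in ['side','scene']:
    im=cv2.imread(f'pics/{n}0.png');h=cv2.cvtColor(im,cv2.COLOR_BGR2HSV)
    m=cv2.inRange(h,(105,150,50),(125,255,255))
    y0,y1,x0,x1=(360,440,180,335) if n=='side' else (210,275,375,500)
    mm=np.zeros_like(m);mm[y0:y1,x0:x1]=m[y0:y1,x0:x1]
    c=np.vstack(cv2.findContours(mm,0,1)[0])[:,0]
    P=cast(n,c,.008)[:,:2];r=cv2.minAreaRect((P*1000).astype(np.float32));print(n,r,cv2.boxPoints(r))
    g=cv2.inRange(h,(0,0,140),(180,90,255));gg=np.zeros_like(g)
    a=(385,415,285,312) if n=='side' else (222,240,403,423)
    gg[a[0]:a[1],a[2]:a[3]]=g[a[0]:a[1],a[2]:a[3]]
    ys,xs=np.nonzero(gg);print('cross',len(xs),xs.mean(),ys.mean(),cast(n,[(xs.mean(),ys.mean())],.008))
    m=cv2.inRange(h,(20,150,100),(33,255,255));k=cv2.connectedComponentsWithStats(m)
    for st,ce in zip(k[2][1:],k[3][1:]): 
        if st[4]>5: print('yellow',ce,st[4],cast(n,[ce],.042))
E
```

```text
front,port dot side [[0.4843 0.0418 0.042 ]
 [0.5144 0.057  0.042 ]]
back dot scene [[0.5028 0.0243 0.042 ]]
top corners side BL,BR,FR [[0.5173 0.0459 0.11  ]
 [0.4786 0.0073 0.11  ]
 [0.4645 0.0233 0.11  ]
 [0.5018 0.0599 0.11  ]]
top scene [[0.4826 0.0039 0.11  ]
 [0.5246 0.0419 0.11  ]]
ledge side: backfar,backnear,lipnear,lipfar [[ 0.4485 -0.3722  0.1   ]
 [ 0.4292 -0.2806  0.1   ]
 [ 0.4948 -0.2681  0.1   ]
 [ 0.5135 -0.3577  0.1   ]]
ledge scene:  [[ 0.4508 -0.3735  0.1   ]
 [ 0.4319 -0.2883  0.1   ]
 [ 0.5054 -0.2688  0.1   ]
 [ 0.5166 -0.358   0.1   ]]
side ((546.4039306640625, 301.32275390625), (108.76317596435547, 238.3310546875), 86.41999816894531) [[424.0753 254.4882]
 [661.9412 239.6063]
 [668.7326 348.1573]
 [430.8666 363.0392]]
cross 35 298.57142857142856 399.57142857142856 [[0.4766 0.3028 0.008 ]]
yellow [355.5526 158.7368] 38 [[ 0.3762 -0.3125  0.042 ]]
yellow [257.7838 167.4865] 37 [[ 0.613  -0.2712  0.042 ]]
yellow [263.8333 171.1667] 6 [[ 0.5969 -0.2582  0.042 ]]
yellow [364.25  264.375] 8 [[0.3602 0.0229 0.042 ]]
scene ((549.9651489257812, 292.72015380859375), (109.5464859008789, 236.75540161132812), 86.35977172851562) [[428.3487 245.5734]
 [664.6264 230.5415]
 [671.5817 339.8669]
 [435.3039 354.8989]]
cross 16 412.25 229.25 [[0.4752 0.3048 0.008 ]]
yellow [285.3056 248.5556] 36 [[0.3553 0.0064 0.042 ]]
yellow [341.76 271.2 ] 25 [[0.5023 0.0245 0.042 ]]
yellow [261.8824 296.5294] 17 [[ 0.4476 -0.1391  0.042 ]]
yellow [138.5714 345.4107] 56 [[ 0.3974 -0.369   0.042 ]]
yellow [256.3204 396.1826] 334 [[ 0.6286 -0.3056  0.042 ]]
```

```bash
cat >> h.py <<'E'
def plan(pos,ty,s=None):
    "units for jog to TCP pos, tool pointing down, tool y at world yaw ty (deg)"
    s=s or arm.observe();R0=R.from_rotvec(s["ee_rot"]);a=np.deg2rad(ty)
    y=np.array([np.cos(a),np.sin(a),0]);z=np.array([0,0,-1.]);x=np.cross(y,z)
    Rt=R.from_matrix(np.c_[x,y,z])
    print('t',round(s["clock"],2),'pos',s["position"],'tool y yaw',np.rad2deg(np.arctan2(*R0.as_matrix()[[1,0],1])).round(2),'tilt z',R0.as_matrix()[:,2],'w',round(s["width"],3),'j',s["joints"],'F',s["force"])
    print('  xyz',R0.inv().apply(np.array(pos)-s["position"])/.06,'twist',np.rad2deg((R0.inv()*Rt).as_rotvec())/10)
E
python3 - <<'E'
from h import *
plan([.493,.034,.30],44)
im=cv2.imread('pics/scene0.png');h=cv2.cvtColor(im,cv2.COLOR_BGR2HSV)
m=cv2.inRange(h,(3,150,60),(16,255,255));m[:195]=0;m[300:]=0
for c in cv2.findContours(m,0,2)[0]:
    if cv2.contourArea(c)>300:
        b=cv2.boxPoints(cv2.minAreaRect(c));print(b)
        for z in (0,.13,.154,.17): print(z,cast('scene',b,z)[:,:2].tolist())
for z in (.13,.154,.17): print('side big top FL,BR',z,cast('side',[(362,207),(371,205),(381,208)],z)[:,:2].tolist())
print('side big bottom blue edge',cast('side',[(356,279),(369,283)],0))
print('bottle cap side',cast('side',[(335,284)],.095),'scene',cast('scene',[(341,223)],.095))
E
```

```text
t 0.15 pos [ 0.2676 -0.5644  0.2371] tool y yaw -64.63 tilt z [-0.0006  0.001  -1.    ] w 1.003 j [ 1.0254  0.4351  0.025   1.5739 -0.0116  1.134  -0.0751] F [-0.1228  1.5339 -0.4855]
  xyz [ 7.6674 -7.4035 -1.0399] twist [ -0.0051  -0.0059 -10.8631]
[[328. 240.]
 [356. 240.]
 [356. 287.]
 [328. 287.]]
0 [[0.3510801337473569, 0.1437488534518696], [0.39974850381387583, 0.18776690500526239], [0.5212058306201478, 0.04715119978984594], [0.47887663374608525, 0.00837225939030184]]
0.13 [[0.4994382647291258, -0.010959418312715297], [0.5384978422975442, 0.02436797187336326], [0.6359753594438593, -0.08848540779997527], [0.6020033865495235, -0.11960806566763804]]
0.154 [[0.5268274581411447, -0.03952094540771567], [0.5641131047868367, -0.005797985012525819], [0.6571635801497754, -0.11352601227809611], [0.6247344793747736, -0.14323520260141154]]
0.17 [[0.545086920415824, -0.05856196347104925], [0.5811899464463651, -0.02590862293645191], [0.6712890606203861, -0.13021974859684338], [0.6398885412582735, -0.15898662722392715]]
[[265.2651 205.8438]
 [297.6971 203.6071]
 [302.1846 268.6769]
 [269.7527
[... 666 characters left out ...]
2059, -0.1509078544940664], [0.5414300952495295, -0.19035789562302297]]
side big top FL,BR 0.13 [[0.36858983202738643, -0.053685118157564604], [0.3503812325948231, -0.060092275047955446], [0.33055889284938894, -0.05218859431015577]]
side big top FL,BR 0.154 [[0.37022926961834485, -0.029154669220073814], [0.3526050507655924, -0.03535619700250314], [0.3334188824311746, -0.02770617429860678]]
side big top FL,BR 0.17 [[0.3713222280123171, -0.012801036595079918], [0.35408759621277197, -0.018865478305534866], [0.3353255421523651, -0.011384560957574119]]
side big bottom blue edge [[0.375  0.0285 0.    ]
 [0.3482 0.038  0.    ]]
bottle cap side [[0.4187 0.1154 0.095 ]] scene [[0.4323 0.0996 0.095 ]]
```

jog_arm([
  {"xyz":[0,0,-1],"twist":[0,0,-1],"grip":-1},
  {"xyz":[7.67,-7.4,-1.04],"twist":[0,0,-10.86],"grip":-1},
  {"xyz":[7.67,-7.4,-1.04],"twist":[0,0,-10.86],"grip":-1},
  {"xyz":[7.67,-7.4,-1.04],"twist":[0,0,-10.86],"grip":-1},
  {"xyz":[7.67,-7.4,-1.04],"twist":[0,0,-10.86],"grip":-1},
])

```text
clock: 0.78
position: [0.3563, -0.3288, 0.2986]
ee_rot: [2.429, 1.992, -0.0]
force: [1.5, -0.5, -0.3]
width: 1.001
```

```bash
python3 -c "
from h import *
plan([.493,.034,.30],44)"
```

```text
t 0.78 pos [ 0.3563 -0.3288  0.2986] tool y yaw -11.31 tilt z [-0.     -0.0003 -1.    ] w 1.001 j [ 0.8612  0.1745 -0.2641  1.7922  0.0493  1.1811  0.3849] F [ 1.4792 -0.5413 -0.2928]
  xyz [ 6.3759  1.0485 -0.0243] twist [-0.0005  0.0015 -5.5307]
```

jog_arm([
  {"xyz":[6.38,1.05,-0.02],"twist":[0,0,-5.53]},
  {"xyz":[6.38,1.05,-0.02],"twist":[0,0,-5.53]},
  {"xyz":[6.38,1.05,-0.02],"twist":[0,0,-5.53]},
  {"xyz":[6.38,1.05,-0.02],"twist":[0,0,-5.53]},
  {"xyz":[6.38,1.05,-0.02],"twist":[0,0,-5.53]},
])

```text
invalid input at $.moves[0]: expected keys twist, xyz, grip
```

jog_arm([
  {"xyz":[0,0,0]},
])

```text
invalid input at $.moves[0]: expected keys twist, xyz, grip
```

```bash
python3 -c "
from h import *
plan([.493,.034,.30],44)"
```

```text
t 0.78 pos [ 0.3563 -0.3288  0.2986] tool y yaw -11.31 tilt z [-0.     -0.0003 -1.    ] w 1.001 j [ 0.8612  0.1745 -0.2641  1.7922  0.0493  1.1811  0.3849] F [ 1.4792 -0.5413 -0.2928]
  xyz [ 6.3759  1.0485 -0.0243] twist [-0.0005  0.0015 -5.5307]
```

jog_arm([
  {"xyz":[6.38,1.05,-0.02],"twist":[0,0,-5.53],"grip":-1},
  {"xyz":[6.38,1.05,-0.02],"twist":[0,0,-5.53],"grip":-1},
  {"xyz":[6.38,1.05,-0.02],"twist":[0,0,-5.53],"grip":-1},
  {"xyz":[6.38,1.05,-0.02],"twist":[0,0,-5.53],"grip":-1},
  {"xyz":[6.38,1.05,-0.02],"twist":[0,0,-5.53],"grip":-1},
])

```text
clock: 1.4
position: [0.4683, -0.0373, 0.2997]
ee_rot: [1.268, 2.874, -0.0]
force: [1.4, -0.4, 0.1]
width: 0.999
```

```bash
python3 -c "
from h import *
plan([.493,.034,.30],44)"
```

```text
t 1.4 pos [ 0.4683 -0.0373  0.2997] tool y yaw 42.38 tilt z [ 0.0004 -0.0004 -1.    ] w 0.999 j [ 0.4907  0.1863 -0.6087  1.801   0.1149  1.1892  0.5868] F [ 1.4208 -0.435   0.076 ]
  xyz [ 0.6007  1.1059 -0.0049] twist [-0.0002  0.0032 -0.1624]
```

jog_arm([
  {"xyz":[0.6,1.1,0],"twist":[0,0,-0.16],"grip":-1},
  {"xyz":[0.6,1.1,0],"twist":[0,0,-0.16],"grip":-1},
  {"xyz":[0.6,1.1,0],"twist":[0,0,-0.16],"grip":-1},
])

```text
clock: 1.78
position: [0.4928, 0.0321, 0.2993]
ee_rot: [-1.234, -2.888, 0.001]
force: [-0.3, -1.1, 0.4]
width: 0.998
```

```bash
python3 -c "
from h import *
plan([.493,.034,.20],44)
s=arm.observe();im=arm.get_image('wrist');cv2.imwrite('pics/w1.png',im)
print(wristT(s))
"
```

```text
t 1.77 pos [0.4928 0.0321 0.2993] tool y yaw 43.74 tilt z [-0.0008 -0.0001 -1.    ] w 0.998 j [ 0.3628  0.239  -0.6506  1.7485  0.154   1.2063  0.434 ] F [-0.3123 -1.0789  0.3925]
  xyz [0.0188 0.0254 1.6547] twist [-0.0039 -0.0026 -0.0261]
[[ 0.7221  0.6661  0.1867  0.4422]
 [ 0.6917 -0.6947 -0.1972  0.0848]
 [-0.0016  0.2715 -0.9624  0.4464]
 [ 0.      0.      0.      1.    ]]
```

View pics/w1.png

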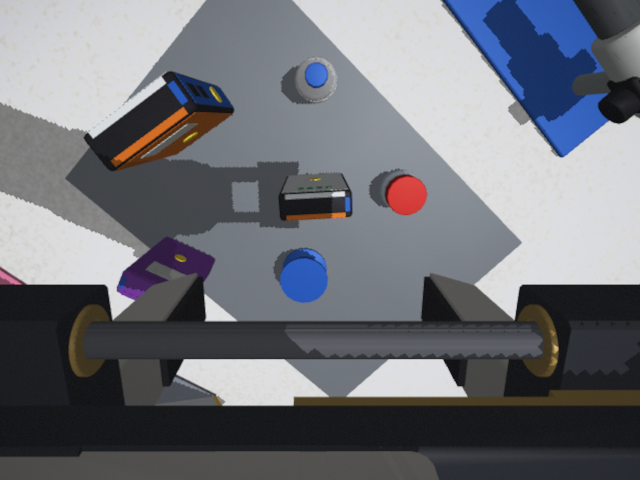

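The wrist view shows the bank at (316,205), centred between the open fingers (about x 165 to 460). Its top corners are near (280,194), (351,190), (352,216) and (280,220). The bottle, spool and jar are clear.

```bash
python3 -c "
from h import *
s=arm.observe()
P=cast('wrist',[(280,195),(351,191),(352,217),(280,221)],.11,wristT(s));print(P,P.mean(0));
d=P[1]-P[0]+P[2]-P[3];print(np.rad2deg(np.arctan2(d[1],d[0])))
im=cv2.imread('pics/w1.png');cv2.imwrite('pics/w1c.png',cv2.resize(im[160:240,260:370],None,fx=7,fy=7,interpolation=2))
"
```

```text
[[0.4652 0.0184 0.11  ]
 [0.5057 0.0617 0.11  ]
 [0.522  0.0466 0.11  ]
 [0.4803 0.0019 0.11  ]] [0.4933 0.0321 0.11  ]
46.93271265036776
```

View pics/w1c.png

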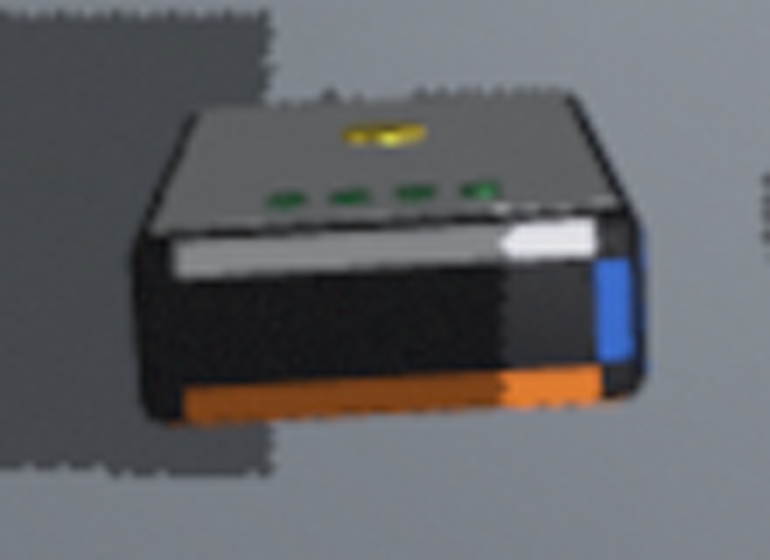

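The crop gives top corners at about (280,194), (351,190), (352,216) and (282,220). So the centre is near (0.493,0.033) and the yaw about 46°. Descending.

```bash
python3 -c "
from h import *
plan([.493,.033,.085],45.8)"
```

```text
t 1.82 pos [0.4926 0.0307 0.2992] tool y yaw 43.61 tilt z [-0.0009 -0.0008 -1.    ] w 0.997 j [ 0.3643  0.2385 -0.6493  1.749   0.154   1.2064  0.4344] F [0.2587 0.134  0.5327]
  xyz [0.0228 0.0352 3.5707] twist [-0.007  -0.0006 -0.2192]
```

jog_arm([
  {"xyz":[0.02,0.03,0.8],"twist":[0,0,-0.2],"grip":-1},
  {"xyz":[0.02,0.03,1.6],"twist":[0,0,-0.2],"grip":-1},
  {"xyz":[0.02,0.03,2.3],"twist":[0,0,-0.2],"grip":-1},
  {"xyz":[0.02,0.03,2.3],"twist":[0,0,-0.2],"grip":-1},
  {"xyz":[0.02,0.03,2.3],"twist":[0,0,-0.2],"grip":-1},
])

```text
clock: 2.45
position: [0.4941, 0.033, 0.1631]
ee_rot: [1.188, 2.907, 0.0]
force: [0.4, 0.0, -0.4]
width: 0.997
```

```bash
python3 -c "
from h import *
plan([.493,.033,.085],45.8)"
```

```text
t 2.45 pos [0.4941 0.033  0.1631] tool y yaw 45.55 tilt z [ 0.0014 -0.0003 -1.    ] w 0.997 j [ 0.3087  0.3801 -0.6198  1.9402  0.2785  0.9048  0.3438] F [ 0.4489  0.0206 -0.4194]
  xyz [ 0.0146 -0.0143  1.3011] twist [ 0.0044  0.0068 -0.025 ]
```

jog_arm([
  {"xyz":[0.01,-0.01,0.65],"twist":[0,0,0],"grip":-1},
  {"xyz":[0.01,-0.01,1.3],"twist":[0,0,0],"grip":-1},
  {"xyz":[0.01,-0.01,1.3],"twist":[0,0,0],"grip":-1},
  {"xyz":[0.01,-0.01,1.3],"twist":[0,0,0],"grip":0.6},
  {"xyz":[0.01,-0.01,1.3],"twist":[0,0,0],"grip":0.6},
], force=30)

```text
clock: 3.08
position: [0.494, 0.0341, 0.0856]
ee_rot: [1.185, 2.906, 0.002]
force: [0.0, 0.1, 1.0]
width: 0.824
```

jog_arm([
  {"xyz":[0,0,0],"twist":[0,0,0],"grip":0.6},
  {"xyz":[0,0,0],"twist":[0,0,0],"grip":0.6},
  {"xyz":[0,0,0],"twist":[0,0,0],"grip":0.6},
], force=30)

```text
clock: 3.45
position: [0.4932, 0.034, 0.0845]
ee_rot: [1.185, 2.908, 0.0]
force: [0.3, -0.3, 7.6]
width: 0.674
```

```bash
python3 -c "
from h import *
plan([.493,.033,.25],45.8)"
```

```text
t 3.45 pos [0.4932 0.034  0.0845] tool y yaw 45.65 tilt z [ 0.0014 -0.0002 -1.    ] w 0.674 j [ 0.2495  0.486  -0.5629  2.0227  0.382   0.7345  0.2479] F [ 0.3457 -0.2853  7.5769]
  xyz [-0.0126 -0.0112 -2.759 ] twist [ 0.0045  0.0066 -0.0148]
```

jog_arm([
  {"xyz":[0,0,-0.8],"twist":[0,0,0],"grip":0.6},
  {"xyz":[0,0,-1.8],"twist":[0,0,0],"grip":0.6},
  {"xyz":[0,0,-2.9],"twist":[0,0,0],"grip":0.6},
  {"xyz":[0,0,-2.9],"twist":[0,0,0],"grip":0.6},
  {"xyz":[0,0,-2.9],"twist":[0,0,0],"grip":0.6},
], force=30)

```text
clock: 4.08
position: [0.4921, 0.0336, 0.2572]
ee_rot: [1.186, 2.909, -0.001]
force: [-0.2, -0.6, -2.4]
width: 0.677
```

```bash
python3 -c "
from h import *
plan([.45,.305,.26],-93.6)"
```

```text
t 4.08 pos [0.4921 0.0336 0.2572] tool y yaw 45.63 tilt z [-0.0002 -0.0006 -1.    ] w 0.677 j [ 0.3629  0.2768 -0.6652  1.8159  0.1897  1.1134  0.4283] F [-0.1929 -0.6346 -2.3945]
  xyz [ 3.6648  2.7426 -0.049 ] twist [ 0.0005  0.0048 13.9233]
```

jog_arm([
  {"xyz":[1.2,0.9,-0.1],"twist":[0,0,13.9],"grip":0.6},
  {"xyz":[3.66,2.74,-0.1],"twist":[0,0,13.9],"grip":0.6},
  {"xyz":[3.66,2.74,-0.1],"twist":[0,0,13.9],"grip":0.6},
  {"xyz":[3.66,2.74,-0.1],"twist":[0,0,13.9],"grip":0.6},
  {"xyz":[3.66,2.74,-0.1],"twist":[0,0,13.9],"grip":0.6},
])

```text
clock: 4.7
position: [0.4493, 0.3051, 0.2611]
ee_rot: [-2.284, -2.156, 0.006]
force: [1.9, -1.1, -3.2]
width: 0.674
```

```bash
python3 -c "
from h import *
plan([.45,.305,.26],-93.6)"
```

```text
t 4.7 pos [0.4493 0.3051 0.2611] tool y yaw -3.31 tilt z [-0.0033 -0.0023 -1.    ] w 0.674 j [-0.2453  0.3502 -0.5951  1.6996  0.2104  1.1605 -0.9553] F [ 1.8523 -1.0816 -3.2096]
  xyz [-0.0008  0.0117  0.0188] twist [-0.003   0.0255  9.0289]
```

jog_arm([
  {"xyz":[0,0,0],"twist":[0,0,9.03],"grip":0.6},
  {"xyz":[0,0,0],"twist":[0,0,9.03],"grip":0.6},
  {"xyz":[0,0,0],"twist":[0,0,9.03],"grip":0.6},
  {"xyz":[0,0,0],"twist":[0,0,9.03],"grip":0.6},
  {"xyz":[0,0,0],"twist":[0,0,9.03],"grip":0.6},
])

```text
clock: 5.32
position: [0.4496, 0.3033, 0.261]
ee_rot: [3.011, 0.891, -0.007]
force: [0.2, 0.4, -1.2]
width: 0.677
```

```bash
python3 -c "
from h import *
plan([.4545,.305,.1425],-93.6)"
```

```text
t 5.33 pos [0.4496 0.3033 0.261 ] tool y yaw -57.05 tilt z [-0.0036 -0.0028 -1.    ] w 0.677 j [-0.3781  0.3192 -0.4087  1.712   0.1369  1.1432 -1.8215] F [ 0.2267  0.4342 -1.151 ]
  xyz [0.0925 0.0194 1.974 ] twist [0.0102 0.0246 3.6553]
```

jog_arm([
  {"xyz":[0,0,0],"twist":[0,0,3.66],"grip":0.6},
  {"xyz":[0.09,0.02,0.4],"twist":[0.01,0.02,3.66],"grip":0.6},
  {"xyz":[0.09,0.02,1.0],"twist":[0.01,0.02,3.66],"grip":0.6},
  {"xyz":[0.09,0.02,1.97],"twist":[0.01,0.02,3.66],"grip":0.6},
  {"xyz":[0.09,0.02,1.97],"twist":[0.01,0.02,3.66],"grip":0.6},
])

```text
clock: 5.95
position: [0.4521, 0.3031, 0.1401]
ee_rot: [3.135, -0.089, -0.01]
force: [-0.3, 0.4, -2.4]
width: 0.675
```

```bash
python3 -c "
from h import *
plan([.4645,.305,.1425],-93.6)
for n in ('scene','side'): cv2.imwrite(f'pics/{n}f.png',arm.get_image(n))
a=cv2.imread('pics/scenef.png')[130:280,380:520];b=cv2.imread('pics/sidef.png')[300:450,180:400]
cv2.imwrite('pics/f.png',np.hstack([cv2.resize(x,(400,400*x.shape[0]//x.shape[1]),interpolation=2)[:270] for x in (a,b)]))
"
```

```text
t 5.95 pos [0.4521 0.3031 0.1401] tool y yaw -93.24 tilt z [-0.0067 -0.0051 -1.    ] w 0.675 j [-0.4871  0.4319 -0.2705  1.8631  0.1454  0.8742 -2.4557] F [-0.342   0.3506 -2.4116]
  xyz [ 0.2045 -0.0436 -0.0415] twist [0.0314 0.0367 0.0362]
```

View pics/f.png

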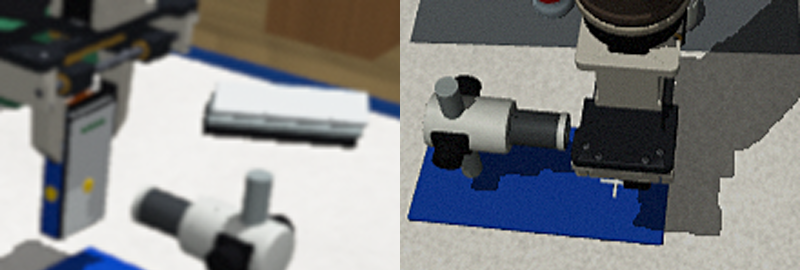

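The scene crop shows the white front facing the lens, with its dot at about (411,195). The side crop shows the lens front at about (272,371).

```bash
python3 -c "
from h import *
h=cv2.cvtColor(cv2.imread('pics/scenef.png'),cv2.COLOR_BGR2HSV)
m=cv2.inRange(h,(20,110,90),(35,255,255));m[:, :390]=0;m[:,420:]=0;m[:180]=0;m[215:]=0
k=cv2.connectedComponentsWithStats(m)
for st,ce in zip(k[2][1:],k[3][1:]): print(ce,st[4],cast('scene',[ce],.0976))
print('lens side',cast('side',[(271.9,371.5)],.1), 'scene lens front', cast('scene',[(380+143/2.857,130+205/2.857)],.1))
"
```

```text
[410.25   194.5833] 12 [[0.4645 0.3015 0.0976]]
[397.3846 197.3846] 13 [[0.4512 0.2704 0.0976]]
lens side [[0.5168 0.2998 0.1   ]] scene lens front [[0.5212 0.2975 0.1   ]]
```

jog_arm([
  {"xyz":[0.1,-0.01,-0.04],"twist":[0.03,0.04,0.04],"grip":0.6},
  {"xyz":[0.2,-0.02,-0.04],"twist":[0.03,0.04,0.04],"grip":0.6},
  {"xyz":[0.2,-0.02,-0.04],"twist":[0.03,0.04,0.04],"grip":0.6},
  {"xyz":[0.2,-0.02,-0.04],"twist":[0.03,0.04,0.04],"grip":0.6},
  {"xyz":[0.2,-0.02,-0.04],"twist":[0.03,0.04,0.04],"grip":0.6},
])

```text
clock: 6.68
position: [0.4677, 0.3066, 0.1479]
ee_rot: [-3.132, 0.101, -0.015]
force: [0.5, 0.3, -2.1]
width: 0.674
```

jog_arm([
  {"xyz":[0,0,0],"twist":[0,0,0],"grip":0.6},
  {"xyz":[0,0,0],"twist":[0,0,0],"grip":0.6},
  {"xyz":[0,0,0],"twist":[0,0,0],"grip":0.6},
  {"xyz":[0,0,0],"twist":[0,0,0],"grip":0.6},
])

```text
clock: 7.18
position: [0.4678, 0.3066, 0.1478]
ee_rot: [-3.132, 0.101, -0.016]
force: [-0.4, 0.3, -1.2]
width: 0.675
```

```bash
python3 -c "
from h import *
im=arm.get_image('scene');cv2.imwrite('pics/scenef2.png',im)
h=cv2.cvtColor(im,cv2.COLOR_BGR2HSV)
m=cv2.inRange(h,(20,110,90),(35,255,255));m[:, :390]=0;m[:,440:]=0;m[:170]=0;m[215:]=0
k=cv2.connectedComponentsWithStats(m)
for st,ce in zip(k[2][1:],k[3][1:]): print(ce,st[4],cast('scene',[ce],.1))
plan([.40,.308,.1425],-93.6)
"
```

```text
[417.6154 193.    ] 13 [[0.475  0.3153 0.1   ]]
[404.3571 196.2143] 14 [[0.4622 0.2818 0.1   ]]
t 7.22 pos [0.4678 0.3066 0.1479] tool y yaw -93.7 tilt z [ 0.0102  0.0074 -0.9999] w 0.672 j [-0.4785  0.4329 -0.267   1.8373  0.1459  0.8776 -2.4495] F [ 0.4988  0.7279 -1.2554]
  xyz [-1.1303  0.0506  0.0779] twist [-0.0459 -0.0555 -0.0102]
```

The pose settled about 5 mm high and 3 to 4 mm off. Correcting before I count this side as shown.

jog_arm([
  {"xyz":[-0.05,0.06,0.085],"twist":[-0.04,-0.05,0],"grip":0.6},
  {"xyz":[-0.05,0.06,0.085],"twist":[-0.04,-0.05,0],"grip":0.6},
  {"xyz":[-0.05,0.06,0.085],"twist":[-0.04,-0.05,0],"grip":0.6},
  {"xyz":[-0.05,0.06,0.085],"twist":[-0.04,-0.05,0],"grip":0.6},
  {"xyz":[-0.05,0.06,0.085],"twist":[-0.04,-0.05,0],"grip":0.6},
])

```text
clock: 7.85
position: [0.4647, 0.3033, 0.1428]
ee_rot: [-3.139, 0.102, -0.002]
force: [-0.9, 0.5, -2.9]
width: 0.676
```

jog_arm([
  {"xyz":[0,0,0],"twist":[0,0,0],"grip":0.6},
  {"xyz":[0,0,0],"twist":[0,0,0],"grip":0.6},
  {"xyz":[0,0,0],"twist":[0,0,0],"grip":0.6},
  {"xyz":[0,0,0],"twist":[0,0,0],"grip":0.6},
])

```text
clock: 8.35
position: [0.4646, 0.3033, 0.1427]
ee_rot: [-3.139, 0.102, -0.001]
force: [-0.4, 0.2, -1.5]
width: 0.675
```

```bash
cat >> h.py <<'E'
def dots(z,x0=380,x1=450):
    im=arm.get_image('scene');h=cv2.cvtColor(im,cv2.COLOR_BGR2HSV)
    m=cv2.inRange(h,(20,110,90),(35,255,255));m[:, :x0]=0;m[:,x1:]=0;m[:160]=0;m[225:]=0
    k=cv2.connectedComponentsWithStats(m)
    for st,ce in zip(k[2][1:],k[3][1:]): print(ce,st[4],cast('scene',[ce],z))
    return im
E
python3 -c "
from h import *
z=arm.observe()['position'][2]-.0425;print(z)
dots(z)
cv2.imwrite('pics/sidef2.png',arm.get_image('side'))
plan([.40,.308,.1425],-93.6)
"
```

```text
0.10018599049321636
[414.9091 195.3636] 11 [[0.4777 0.3009 0.1002]]
[401.8    198.1333] 15 [[0.4639 0.2699 0.1002]]
t 8.45 pos [0.4646 0.3033 0.1427] tool y yaw -93.7 tilt z [ 0.001  0.001 -1.   ] w 0.673 j [-0.4773  0.4384 -0.2666  1.8437  0.1458  0.877  -2.4486] F [-0.8407 -0.5216 -3.0478]
  xyz [-1.0802 -0.0092  0.0022] twist [-0.0061 -0.0053 -0.0104]
```

The front dot is at focus within about 2 mm and was held for over 0.5 s. Next is the port edge.

jog_arm([
  {"xyz":[-0.6,0,0],"twist":[0,0,0],"grip":0.6},
  {"xyz":[-0.8,0,0],"twist":[0,0,-2],"grip":0.6},
  {"xyz":[-0.8,0,0],"twist":[0,0,-9],"grip":0.6},
  {"xyz":[-0.8,0,0],"twist":[0,0,-9],"grip":0.6},
  {"xyz":[-0.8,0,0],"twist":[0,0,-9],"grip":0.6},
])

```text
clock: 9.07
position: [0.4168, 0.3064, 0.1427]
ee_rot: [-2.955, -1.065, -0.002]
force: [0.5, -0.3, -2.7]
width: 0.677
```

```bash
python3 -c "
from h import *
plan([.42,.306,.1425],-3.6)
"
```

```text
t 9.07 pos [0.4168 0.3064 0.1427] tool y yaw -50.38 tilt z [ 0.0012  0.001  -1.    ] w 0.677 j [-0.3846  0.4108 -0.4618  1.9212  0.2371  0.8611 -1.8478] F [ 0.519  -0.2776 -2.6835]
  xyz [0.0378 0.0391 0.0042] twist [ 0.0037 -0.0086 -4.6776]
```

jog_arm([
  {"xyz":[0,0,0],"twist":[0,0,-4.68],"grip":0.6},
  {"xyz":[0,0,0],"twist":[0,0,-4.68],"grip":0.6},
  {"xyz":[0,0,0],"twist":[0,0,-4.68],"grip":0.6},
  {"xyz":[0,0,0],"twist":[0,0,-4.68],"grip":0.6},
  {"xyz":[0,0,0],"twist":[0,0,-4.68],"grip":0.6},
])

```text
clock: 9.7
position: [0.4169, 0.3062, 0.1426]
ee_rot: [-2.292, -2.148, -0.002]
force: [-0.2, 0.6, -2.3]
width: 0.678
```

```bash
python3 -c "
from h import *
plan([.446,.305,.1425],-3.6)
"
```

```text
t 9.7 pos [0.4169 0.3062 0.1426] tool y yaw -3.73 tilt z [ 0.0009  0.001  -1.    ] w 0.678 j [-0.2415  0.4521 -0.6594  1.9099  0.3503  0.8946 -1.1398] F [-0.2393  0.6091 -2.3338]
  xyz [0.0118 0.4857 0.0023] twist [ 0.0048 -0.0061 -0.0125]
```

jog_arm([
  {"xyz":[0.01,0.25,0],"twist":[0,0,0],"grip":0.6},
  {"xyz":[0.01,0.48,0],"twist":[0,0,0],"grip":0.6},
  {"xyz":[0.01,0.48,0],"twist":[0,0,0],"grip":0.6},
  {"xyz":[0.01,0.48,0],"twist":[0,0,0],"grip":0.6},
  {"xyz":[0.01,0.48,0],"twist":[0,0,0],"grip":0.6},
])

```text
clock: 10.32
position: [0.445, 0.3051, 0.1427]
ee_rot: [-2.296, -2.144, -0.002]
force: [-0.8, 0.5, -2.5]
width: 0.675
```

```bash
python3 -c "
from h import *
z=arm.observe()['position'][2]-.0425;print(z)
im=dots(z);cv2.imwrite('pics/scenep.png',im)
plan([.446,.305,.1425],-3.6)
cv2.imwrite('pics/sidep.png',arm.get_image('side'))
a=im[130:280,380:520];b=cv2.imread('pics/sidep.png')[300:450,180:400]
cv2.imwrite('pics/p.png',np.hstack([cv2.resize(x,(400,400*x.shape[0]//x.shape[1]),interpolation=2)[:270] for x in (a,b)]))
"
```

```text
0.10015464147178571
[400.5 192.5] 14 [[0.4443 0.2911 0.1002]]
[415.1111 195.3333] 9 [[0.4779 0.3014 0.1002]]
t 10.38 pos [0.4451 0.3051 0.1427] tool y yaw -3.91 tilt z [ 0.0008  0.0009 -1.    ] w 0.675 j [-0.2267  0.4827 -0.6459  1.8577  0.3593  0.9184 -1.1074] F [ 0.437   0.1679 -2.073 ]
  xyz [-0.0005  0.0155  0.0031] twist [ 0.0045 -0.0053 -0.0308]
```

View pics/p.png

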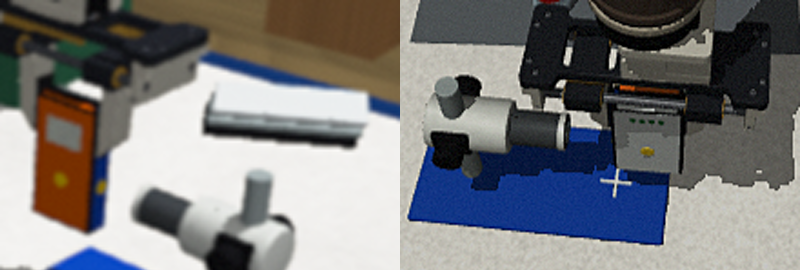

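The blue port edge faces the lens, with its dot at (415,195) scene, which is (0.478,0.301,0.100) and on focus. I'll hold here, then turn to the back.

jog_arm([
  {"xyz":[0,0,0],"twist":[0,0,0],"grip":0.6},
  {"xyz":[0,0,0],"twist":[0,0,0],"grip":0.6},
  {"xyz":[0,0,0],"twist":[0,0,0],"grip":0.6},
  {"xyz":[0,0,0],"twist":[0,0,0],"grip":0.6},
  {"xyz":[0,0,0],"twist":[0,0,0],"grip":0.6},
])

```text
clock: 11.05
position: [0.4455, 0.305, 0.1427]
ee_rot: [-2.296, -2.144, -0.002]
force: [-0.0, -0.1, -1.6]
width: 0.673
```

jog_arm([
  {"xyz":[0,-0.48,0],"twist":[0,0,0],"grip":0.6},
  {"xyz":[0,-0.48,0],"twist":[0,0,-9],"grip":0.6},
  {"xyz":[0,-0.48,0],"twist":[0,0,-9],"grip":0.6},
  {"xyz":[0,-0.48,0],"twist":[0,0,-9],"grip":0.6},
  {"xyz":[0,-0.48,0],"twist":[0,0,-9],"grip":0.6},
])

```text
clock: 11.68
position: [0.4168, 0.3069, 0.1427]
ee_rot: [1.343, 2.839, 0.002]
force: [0.1, -0.2, -2.7]
width: 0.676
```

```bash
python3 -c "
from h import *
plan([.42,.306,.1425],86.4)
"
```

```text
t 11.68 pos [0.4168 0.3069 0.1427] tool y yaw 39.38 tilt z [ 0.0012  0.001  -1.    ] w 0.676 j [-0.1183  0.5076 -0.8454  1.8997  0.467   0.9415 -0.497 ] F [ 0.0945 -0.2427 -2.6581]
  xyz [-0.0452  0.0308  0.0036] twist [ 0.0082  0.0036 -4.7015]
```

jog_arm([
  {"xyz":[0,0,0],"twist":[0,0,-4.7],"grip":0.6},
  {"xyz":[0,0,0],"twist":[0,0,-4.7],"grip":0.6},
  {"xyz":[0,0,0],"twist":[0,0,-4.7],"grip":0.6},
  {"xyz":[0,0,0],"twist":[0,0,-4.7],"grip":0.6},
  {"xyz":[0,0,0],"twist":[0,0,-4.7],"grip":0.6},
])

```text
clock: 12.3
position: [0.4169, 0.3068, 0.1425]
ee_rot: [0.103, 3.139, 0.002]
force: [0.4, -0.0, -2.3]
width: 0.678
```

```bash
python3 -c "
from h import *
plan([.465,.304,.1425],86.4)
"
```

```text
t 12.3 pos [0.4169 0.3068 0.1425] tool y yaw 86.24 tilt z [ 0.0007  0.001  -1.    ] w 0.678 j [ 0.0019  0.5924 -1.0494  1.8914  0.6058  1.0164  0.193 ] F [ 0.3709 -0.005  -2.3471]
  xyz [-0.8026  0.0064  0.0009] twist [ 0.0063  0.0037 -0.0155]
```

jog_arm([
  {"xyz":[-0.4,0,0],"twist":[0,0,0],"grip":0.6},
  {"xyz":[-0.7,0,0],"twist":[0,0,0],"grip":0.6},
  {"xyz":[-0.8,0,0],"twist":[0,0,0],"grip":0.6},
  {"xyz":[-0.8,0,0],"twist":[0,0,0],"grip":0.6},
  {"xyz":[-0.8,0,0],"twist":[0,0,0],"grip":0.6},
])

```text
clock: 12.92
position: [0.4638, 0.3039, 0.1427]
ee_rot: [0.107, 3.139, 0.001]
force: [0.7, -0.0, -1.8]
width: 0.676
```

jog_arm([
  {"xyz":[0,0,0],"twist":[0,0,0],"grip":0.6},
  {"xyz":[0,0,0],"twist":[0,0,0],"grip":0.6},
  {"xyz":[0,0,0],"twist":[0,0,0],"grip":0.6},
  {"xyz":[0,0,0],"twist":[0,0,0],"grip":0.6},
  {"xyz":[0,0,0],"twist":[0,0,0],"grip":0.6},
])

```text
clock: 13.55
position: [0.4647, 0.3036, 0.1427]
ee_rot: [0.109, 3.139, 0.002]
force: [0.3, -0.4, -2.0]
width: 0.674
```

```bash
python3 -c "
from h import *
z=arm.observe()['position'][2]-.0425;print(z)
im=dots(z);cv2.imwrite('pics/sceneb.png',im)
plan([.35,.305,.1425],86.4)
"
```

```text
0.10018513181826832
[407. 160.] 1 [[0.3419 0.4559 0.1002]]
[415.3125 195.0625] 16 [[0.4775 0.3028 0.1002]]
t 13.6 pos [0.4647 0.3036 0.1427] tool y yaw 86.04 tilt z [ 0.001   0.0009 -1.    ] w 0.672 j [ 0.0151  0.6409 -1.0235  1.8034  0.6253  1.0603  0.2576] F [ 0.0231  0.4404 -1.8051]
  xyz [ 1.908  -0.109   0.0011] twist [ 0.0058  0.0051 -0.0363]
```

The back dot is at (0.4775,0.3028,0.100) and was held. Now I retreat, lift and travel to the chute.

jog_arm([
  {"xyz":[0.5,0,-0.2],"twist":[0,0,0],"grip":0.6},
  {"xyz":[0.8,0,-1],"twist":[0,0,0],"grip":0.6},
  {"xyz":[0.8,0,-2],"twist":[0,0,0],"grip":0.6},
  {"xyz":[0.8,0.5,-2.7],"twist":[0,0,0],"grip":0.6},
  {"xyz":[0.8,0.5,-2.7],"twist":[0,0,0],"grip":0.6},
])

```text
clock: 14.22
position: [0.4187, 0.3401, 0.3081]
ee_rot: [0.105, 3.135, 0.01]
force: [-0.7, -0.7, -2.6]
width: 0.671
```

```bash
python3 -c "
from h import *
plan([.486,-.3185,.30],102.2)
"
```

```text
t 14.22 pos [0.4187 0.3401 0.3081] tool y yaw 86.15 tilt z [ 0.0049  0.0063 -1.    ] w 0.671 j [ 0.0239  0.4654 -1.1557  1.6198  0.4374  1.3366  0.3104] F [-0.692  -0.7443 -2.5935]
  xyz [ -1.8567 -10.8765   0.0718] twist [ 0.0341  0.0309 -1.6053]
```

jog_arm([
  {"xyz":[-1.86,-10.88,0.07],"twist":[0.03,0.03,-1.6],"grip":0.6},
  {"xyz":[-1.86,-10.88,0.07],"twist":[0.03,0.03,-1.6],"grip":0.6},
  {"xyz":[-1.86,-10.88,0.07],"twist":[0.03,0.03,-1.6],"grip":0.6},
  {"xyz":[-1.86,-10.88,0.07],"twist":[0.03,0.03,-1.6],"grip":0.6},
  {"xyz":[-1.86,-10.88,0.07],"twist":[0.03,0.03,-1.6],"grip":0.6},
])

```text
clock: 14.85
position: [0.4488, 0.0254, 0.3013]
ee_rot: [0.328, -3.119, 0.008]
force: [1.3, 0.3, -1.2]
width: 0.674
```

```bash
python3 -c "
from h import *
plan([.486,-.3185,.30],102.2)
"
```

```text
t 14.85 pos [0.4488 0.0254 0.3013] tool y yaw 102.0 tilt z [-0.0052 -0.0055 -1.    ] w 0.674 j [ 0.8215  0.3043 -1.2236  1.8092  0.305   1.2477  1.2917] F [ 1.3052  0.2662 -1.1908]
  xyz [ 0.5854 -5.7351  0.05  ] twist [-0.0248 -0.036  -0.0201]
```

jog_arm([
  {"xyz":[0.59,-5.74,0.05],"twist":[0,0,0],"grip":0.6},
  {"xyz":[0.59,-5.74,0.05],"twist":[0,0,0],"grip":0.6},
  {"xyz":[0.59,-5.74,0.05],"twist":[0,0,0],"grip":0.6},
  {"xyz":[0.59,-5.74,0.05],"twist":[0,0,0],"grip":0.6},
  {"xyz":[0.59,-5.74,0.05],"twist":[0,0,0],"grip":0.6},
])

```text
clock: 15.48
position: [0.4821, -0.2848, 0.2996]
ee_rot: [0.328, -3.118, 0.006]
force: [1.1, -0.2, -1.6]
width: 0.675
```

```bash
python3 -c "
from h import *
plan([.486,-.3185,.30],102.2)
"
```

```text
t 15.47 pos [ 0.4821 -0.2848  0.2996] tool y yaw 102.01 tilt z [-0.0058 -0.0043 -1.    ] w 0.675 j [ 1.1776  0.5017 -1.1081  1.5789  0.4616  1.3529  1.7949] F [ 1.1105 -0.1921 -1.6377]
  xyz [ 0.0541 -0.5626 -0.0048] twist [-0.0172 -0.0376 -0.0189]
```

jog_arm([
  {"xyz":[0.05,-0.56,0],"twist":[-0.02,-0.04,-0.02],"grip":0.6},
  {"xyz":[0.05,-0.56,0],"twist":[-0.02,-0.04,-0.02],"grip":0.6},
  {"xyz":[0.05,-0.56,0.6],"twist":[-0.02,-0.04,-0.02],"grip":0.6},
  {"xyz":[0.05,-0.56,1.2],"twist":[-0.02,-0.04,-0.02],"grip":0.6},
  {"xyz":[0.05,-0.56,1.6],"twist":[-0.02,-0.04,-0.02],"grip":0.6},
])

```text
clock: 16.1
position: [0.4856, -0.3149, 0.2027]
ee_rot: [0.337, -3.123, -0.003]
force: [-0.5, -0.4, -1.9]
width: 0.671
```

jog_arm([
  {"xyz":[0,0,0],"twist":[0,0,0],"grip":0.6},
  {"xyz":[0,0,0],"twist":[0,0,0],"grip":0.6},
])

```text
clock: 16.35
position: [0.4874, -0.3157, 0.206]
ee_rot: [-0.336, 3.121, -0.0]
force: [0.3, -0.0, -2.2]
width: 0.675
```

```bash
python3 -c "
from h import *
plan([.4857,-.3185,.1845],102.2)
for n in ('scene','side'): cv2.imwrite(f'pics/{n}c.png',arm.get_image(n))
a=cv2.imread('pics/scenec.png')[240:420,100:300];b=cv2.imread('pics/sidec.png')[60:200,240:400]
cv2.imwrite('pics/c.png',np.hstack([cv2.resize(x,(400,400*x.shape[0]//x.shape[1]),interpolation=2)[:350] for x in (a,b)]))
"
```

```text
t 16.35 pos [ 0.4874 -0.3157  0.206 ] tool y yaw 102.29 tilt z [ 0.0028  0.0003 -1.    ] w 0.675 j [ 1.1683  0.6079 -1.0474  1.6698  0.5601  1.194   1.7704] F [ 0.3463 -0.0179 -2.1744]
  xyz [ 0.0383 -0.0402  0.3577] twist [-0.0021  0.0162  0.0091]
```

View pics/c.png

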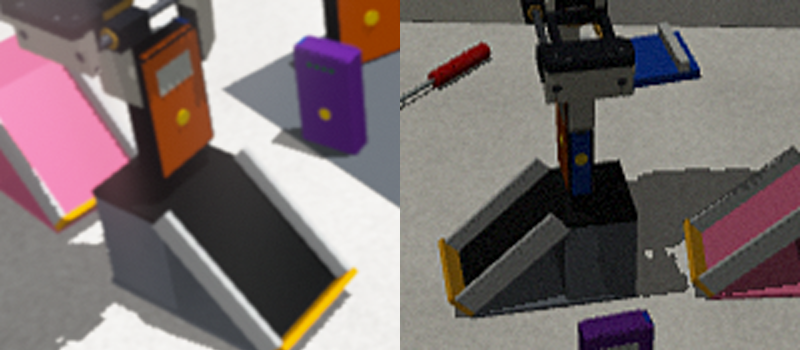

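Scene crop: the orange back faces the ramp and the bank is centred above the ledge. Side crop: the blue edge faces +y. I'll check the camera bias against the lip with the back dot.

```bash
python3 -c "
from h import *
q=[(100+183/2,240+117/2)]
h=cv2.cvtColor(cv2.imread('pics/scenec.png'),cv2.COLOR_BGR2HSV)
m=cv2.inRange(h,(20,110,90),(35,255,255));m[:,:180]=0;m[:,205:]=0;m[:285]=0;m[310:]=0
ys,xs=np.nonzero(m);print(len(xs),xs.mean(),ys.mean());s=arm.observe()
u=np.array([np.cos(.213),np.sin(.213),0])
print('scene back dot',cast('scene',[(xs.mean(),ys.mean())],s['position'][2]-.0425),'kin',s['position']+.012*u)
h=cv2.cvtColor(cv2.imread('pics/sidec.png'),cv2.COLOR_BGR2HSV)
m=cv2.inRange(h,(18,90,60),(35,255,255));m[:,:300]=0;m[:,325:]=0;m[:110]=0;m[135:]=0
ys,xs=np.nonzero(m);print(len(xs),xs.mean(),ys.mean())
print('side port dot',cast('side',[(xs.mean(),ys.mean())],s['position'][2]-.0425),'kin',s['position']+.031*np.array([-u[1],u[0],0]))
"
```

```text
33 191.0 298.0
scene back dot [[ 0.5005 -0.3134  0.1639]] kin [ 0.4994 -0.3135  0.2064]
20 310.45 121.75
side port dot [[ 0.4842 -0.2909  0.1639]] kin [ 0.4811 -0.2857  0.2064]
```

jog_arm([
  {"xyz":[0.04,-0.01,0.15],"twist":[0,0.02,0],"grip":0.6},
  {"xyz":[0.04,-0.01,0.25],"twist":[0,0.02,0],"grip":0.6},
  {"xyz":[0.04,-0.01,0.32],"twist":[0,0.02,0],"grip":0.6},
  {"xyz":[0.04,-0.01,0.34],"twist":[0,0.02,0],"grip":0.6},
  {"xyz":[0.04,-0.01,0.34],"twist":[0,0.02,0],"grip":0.6},
])

```text
clock: 17.08
position: [0.485, -0.3173, 0.1848]
ee_rot: [0.335, -3.123, 0.0]
force: [0.3, 0.8, -1.5]
width: 0.671
```

```bash
python3 -c "
from h import *
plan([.4853,-.3165,.1845],102.2)
"
```

```text
t 17.07 pos [ 0.485  -0.3173  0.1848] tool y yaw 102.24 tilt z [-0.0009 -0.0004 -1.    ] w 0.671 j [ 1.1616  0.627  -1.0317  1.6959  0.582   1.1603  1.7543] F [ 0.3125  0.8297 -1.5335]
  xyz [-0.0074  0.0124  0.0057] twist [-0.001  -0.0057  0.0043]
```

jog_arm([
  {"xyz":[0,0,0.02],"twist":[0,0,0],"grip":0.6},
  {"xyz":[0,0,0.03],"twist":[0,0,0],"grip":0.6},
  {"xyz":[0,0,0.03],"twist":[0,0,0],"grip":0.6},
])

```text
clock: 17.45
position: [0.4854, -0.3173, 0.1845]
ee_rot: [0.335, -3.123, 0.002]
force: [-4.2, 0.1, 11.7]
width: 0.674
```

Contact is felt. I ease off slightly and open.

jog_arm([
  {"xyz":[0,0,-0.02],"twist":[0,0,0],"grip":0.6},
  {"xyz":[0,0,-0.02],"twist":[0,0,0],"grip":-1},
  {"xyz":[0,0,-0.02],"twist":[0,0,0],"grip":-1},
  {"xyz":[0,0,-0.02],"twist":[0,0,0],"grip":-1},
  {"xyz":[0,0,-0.02],"twist":[0,0,0],"grip":-1},
])

```text
clock: 18.08
position: [0.4849, -0.3174, 0.1841]
ee_rot: [0.335, -3.122, 0.0]
force: [-0.2, 0.7, 0.9]
width: 0.994
```

jog_arm([
  {"xyz":[0,0,0],"twist":[0,0,0],"grip":-1},
  {"xyz":[0,0,0],"twist":[0,0,0],"grip":-1},
  {"xyz":[0,0,-0.4],"twist":[0,0,0],"grip":-1},
  {"xyz":[0,0,-0.9],"twist":[0,0,0],"grip":-1},
  {"xyz":[0,0,-1.3],"twist":[0,0,0],"grip":-1},
])

```text
clock: 18.7
position: [0.4852, -0.3172, 0.2633]
ee_rot: [0.335, -3.123, 0.001]
force: [0.6, -0.8, 0.5]
width: 0.998
```

```bash
python3 -c "
from h import *
u=np.array([np.cos(.213),np.sin(.213)]);c=np.array([.485,-.317])-.06*u
plan([c[0],c[1],.26],102.2)
for n in ('scene','side'): cv2.imwrite(f'pics/{n}d.png',arm.get_image(n))
a=cv2.imread('pics/scened.png')[240:420,100:300];b=cv2.imread('pics/sided.png')[60:200,240:400]
cv2.imwrite('pics/d.png',np.hstack([cv2.resize(x,(400,400*x.shape[0]//x.shape[1]),interpolation=2)[:350] for x in (a,b)]))
"
```

```text
t 18.7 pos [ 0.4852 -0.3172  0.2633] tool y yaw 102.25 tilt z [-0.0006 -0.0006 -1.    ] w 0.998 j [ 1.1896  0.5589 -1.0793  1.5911  0.5071  1.3007  1.8191] F [ 0.602  -0.757   0.5449]
  xyz [1.0016 0.0053 0.0563] twist [-0.0024 -0.0042  0.0047]
```

View pics/d.png

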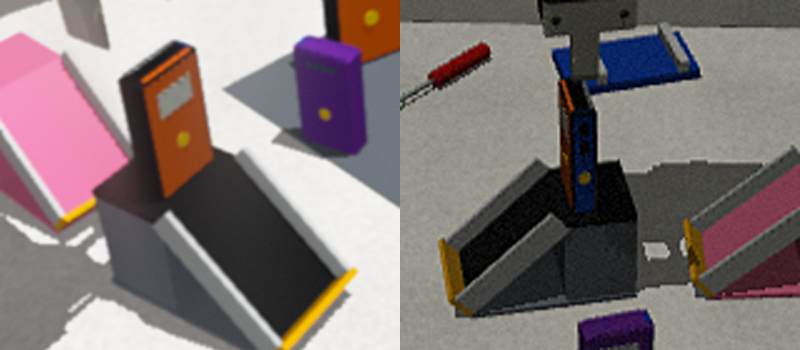

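The bank stands free and upright on the ledge, orange towards the ramp. I move behind it, close the fingers and lower.

jog_arm([
  {"xyz":[0.6,0,0],"twist":[0,0,0],"grip":1},
  {"xyz":[1.2,0,0],"twist":[0,0,0],"grip":1},
  {"xyz":[1.2,0,0],"twist":[0,0,0],"grip":1},
  {"xyz":[1.2,0,0.5],"twist":[0,0,0],"grip":1},
  {"xyz":[1.2,0,1.0],"twist":[0,0,0],"grip":1},
])

```text
clock: 19.42
position: [0.4152, -0.3325, 0.2014]
ee_rot: [0.335, -3.123, 0.001]
force: [0.4, 0.4, -0.2]
width: 0.505
```

jog_arm([
  {"xyz":[0,0,0],"twist":[0,0,0],"grip":1},
  {"xyz":[0,0,0],"twist":[0,0,0],"grip":1},
  {"xyz":[0,0,0],"twist":[0,0,0],"grip":1},
])

```text
clock: 19.8
position: [0.4155, -0.3327, 0.2034]
ee_rot: [-0.335, 3.123, -0.002]
force: [-0.0, 0.8, -0.1]
width: 0.18
```

```bash
python3 -c "
from h import *
u=np.array([np.cos(.213),np.sin(.213)]);c=np.array([.485,-.317])+.02*u
plan([c[0],c[1],.2],102.2)
"
```

```text
t 19.8 pos [ 0.4155 -0.3327  0.2034] tool y yaw 102.25 tilt z [ 0.0005 -0.0013 -1.    ] w 0.18 j [ 1.333   0.5435 -1.0858  1.7861  0.5293  1.1386  1.8588] F [-0.0247  0.7943 -0.1044]
  xyz [-1.5211  0.0098  0.0576] twist [-0.008   0.0011  0.0048]
```

jog_arm([
  {"xyz":[-0.2,0,0],"twist":[0,0,0],"grip":1},
  {"xyz":[-0.4,0,0],"twist":[0,0,0],"grip":1},
  {"xyz":[-0.55,0,0],"twist":[0,0,0],"grip":1},
  {"xyz":[-0.65,0,0],"twist":[0,0,0],"grip":1},
  {"xyz":[-0.75,0,0],"twist":[0,0,0],"grip":1},
])

```text
clock: 20.42
position: [0.4589, -0.3229, 0.2021]
ee_rot: [0.335, -3.122, 0.0]
force: [-0.1, -0.1, -0.5]
width: 0.003
```

jog_arm([
  {"xyz":[-0.15,0,0],"twist":[0,0,0],"grip":1},
  {"xyz":[-0.3,0,0],"twist":[0,0,0],"grip":1},
  {"xyz":[-0.45,0,0],"twist":[0,0,0],"grip":1},
  {"xyz":[-0.6,0,0],"twist":[0,0,0],"grip":1},
  {"xyz":[-0.75,0,0],"twist":[0,0,0],"grip":1},
])

```text
clock: 21.05
position: [0.5031, -0.3134, 0.2021]
ee_rot: [0.335, -3.122, 0.0]
force: [-0.5, 0.2, 0.5]
width: 0.005
```

```bash
python3 -c "
from h import *
plan([.415,-.333,.28],102.2)
for n in ('scene','side'): cv2.imwrite(f'pics/{n}e.png',arm.get_image(n))
a=cv2.imread('pics/scenee.png')[240:420,100:300];b=cv2.imread('pics/sidee.png')[60:200,240:400]
cv2.imwrite('pics/e.png',np.hstack([cv2.resize(x,(400,400*x.shape[0]//x.shape[1]),interpolation=2)[:350] for x in (a,b)]))
"
```

```text
t 21.05 pos [ 0.5031 -0.3134  0.2021] tool y yaw 102.24 tilt z [-0.0012 -0.0004 -1.    ] w 0.005 j [ 1.1273  0.6268 -1.0292  1.6426  0.5692  1.204   1.7537] F [-0.4995  0.2094  0.5436]
  xyz [ 1.5061 -0.0081 -1.2961] twist [-0.0007 -0.007   0.0038]
```

View pics/e.png

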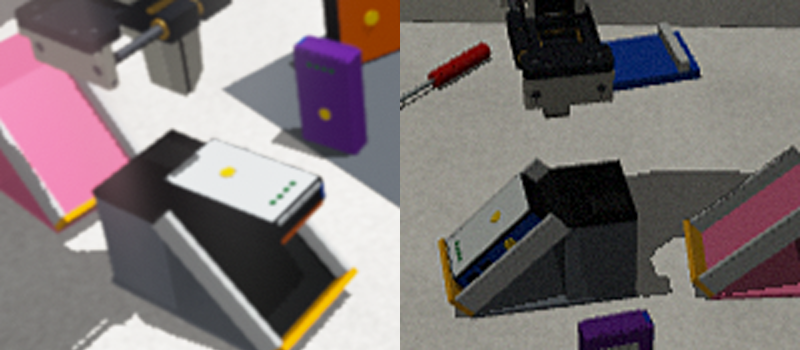

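The bank has tipped over, and the two frames catch it sliding white side up to the stop. I retreat and make the final check.

jog_arm([
  {"xyz":[0.7,0,-0.7],"twist":[0,0,0],"grip":1},
  {"xyz":[1.5,0,-1.5],"twist":[0,0,0],"grip":1},
  {"xyz":[1.5,0,-1.5],"twist":[0,0,0],"grip":1},
  {"xyz":[1.5,0,-1.5],"twist":[0,0,0],"grip":1},
  {"xyz":[1.5,0,-1.5],"twist":[0,0,0],"grip":1},
])

```text
clock: 21.78
position: [0.4149, -0.332, 0.2913]
ee_rot: [0.336, -3.122, -0.001]
force: [0.5, -0.1, -0.3]
width: 0.007
```

```bash
python3 -c "
from h import *
s=arm.observe();print(s['clock'],s['position'],s['force'])
for n in ('scene','side'): cv2.imwrite(f'pics/{n}g.png',arm.get_image(n))
a=cv2.imread('pics/sceneg.png')[200:420,130:420];b=cv2.imread('pics/sideg.png')[100:320,180:400]
cv2.imwrite('pics/g.png',np.hstack([cv2.resize(x,(400,400*x.shape[0]//x.shape[1]),interpolation=2)[:300] for x in (a,b)]))
c=cv2.imread('pics/scene0.png');print('ref diff bottle/spool/jar',cv2.absdiff(c,cv2.imread('pics/sceneg.png'))[215:325,360:405].mean(), cv2.absdiff(c,cv2.imread('pics/sceneg.png'))[295:325,318:355].mean())
"
```

```text
21.775 [ 0.4149 -0.332   0.2913] [ 0.4927 -0.0912 -0.3066]
ref diff bottle/spool/jar 0.7463299663299663 1.0213213213213213
```

View pics/g.png

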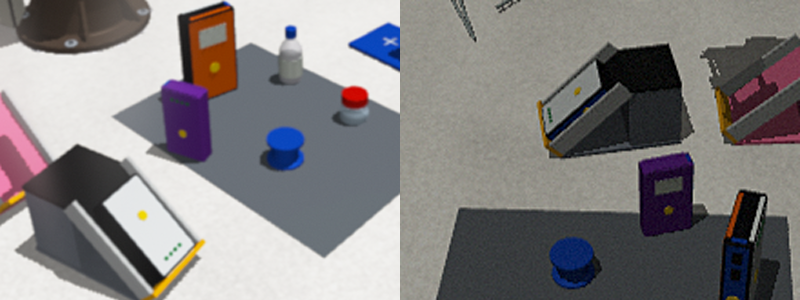

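The bank lies white front up against the yellow stop, between the cheeks. The bottle, spool and jar are unmoved and the arm is clear. Handing in.

```bash
python3 -c "
from cell import arm
print(arm.sign_off())"
```

```text
the job is handed in; nothing more can be done
None
```

I handed the job in at about 22 s on the robot's clock. My last checks found nothing wrong; the hand-in reports no verdict.

- **Showing the sides:** I gripped the bank across its width and showed the front, then the port edge, then the back. Each dot measured about 1–3 mm from my estimate of the focus and was held for about 0.6 s or more. My first position for the front was about 7 mm off, so I corrected it and held it again.
- **Placing and tipping:** I stood the bank on the ledge, about 22 mm behind the lip by my estimate, with its orange back towards the ramp. After letting go, I pushed its top with closed fingers. The two cameras disagreed by up to 8 mm on where the lip is, so I used their average.
- **Final pictures:** The bank lies white front up against the stop, between the cheeks. I judged that by eye from two views and did not measure its distance from the rest point. The spool and jar match their starting pictures almost exactly, and the bottle looks undisturbed. The arm is clear of everything, and I saw no sign of touching the microscope.

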